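# Load a polarimeter tube against its stop

## Task

Take the longer of the two sample tubes from the stand, lay it gently in the V-shaped trough of the polarimeter, and slide it along the trough into the machine until it rests against the sprung stop inside. The stop's depth is set differently every time and cannot be seen, so find it by feel: the tube's end windows are glass and must only be pressed lightly against it. Leave the tube there, let go, and leave everything else where it is.

Things in the scene. Friction and masses are not known exactly. Their poses are not given: they have to be found in the camera images.
- tube: The longer sample tube, loose, 170 mm long, 0.28 to 0.52 kg: steel barrel of 22 mm diameter with a black cap, 32 mm in diameter and 18 mm long, on each end. Both ends are alike; either may go in first. Origin at its middle on its centre line, x axis along the tube (it may roll about x). It starts lying level in the stand.
- tube_short: The shorter sample tube, same form and diameters but 100 mm long. Origin at its middle on its centre line, x along the tube. Stays in the stand.
- stand: White tube stand, fixed, base 100 x 150 mm. Two tubes lie along its x at y = +45 and -45 mm (which is where varies), centre lines 45 mm above the table. Each barrel rests on two V supports, 6 mm thick, tops 39 mm above the table, 22 mm either side of the tube's middle: the fingers fit between them. Origin at the centre of its underside.
- polarimeter: Polarimeter, fixed: white housing 300 (x) x 260 (y) x 170 mm high with a loading trough on its front. Origin on the table below the trough's centre line, in the plane of the housing's front face; +x points level into the machine along the trough, z up. A tube lying in the trough rests on its caps with its centre line 82.6 mm above the table.
- trough_end (a point): Bottom of the V at the trough's open end, 220 mm before the front face; axes as the polarimeter's. The trough is a straight 90-degree V-groove; its bottom is 60 mm and its edges 73 mm above the table, 13 mm either side of the centre line, on a 36 mm wide beam. A tube slides in it with a steady drag of roughly 2 to 7 N, different each time.
- port (a point): Centre of the port in the front face, on the tube's centre line, 82.6 mm above the table: an opening 48 mm wide with its top 114 mm above the table, through which the trough runs on into the housing. Axes as the polarimeter's.
- stop_block: Fixed block inside the housing, carrying the stop; origin on the tube's centre line, 139 mm behind the port face, axes as the polarimeter's. A rod on it holds a sprung rubber pad, 24 mm across, facing the port, its face 50 to 90 mm behind the port face, set differently each time and not measured. It gives 1 mm per 2.5 N, travel 10 mm. At the stop 80 to 120 mm of tube stand out.
- beaker: Glass beaker, 68 mm wide, 85 mm high, bystander. Origin at the centre of its underside.
- amber_bottle: Amber bottle, 68 mm wide, 150 mm high, bystander. Origin at the centre of its underside.
- white_bottle: White plastic bottle, 60 mm wide, 130 mm high, bystander. Origin at the centre of its underside.
- jar: Small jar with white cap, 50 mm wide, 55 mm high, bystander. Origin at the centre of its underside.
- cork_ring: Cork flask ring, 90 mm wide, 25 mm high, bystander. Origin at the centre of its underside.
- spoon: Steel sampling spoon about 150 mm long lying on the bench, bystander.
Things that resemble listed ones, but are neither listed nor needed, are in the scene too. Leave any blue, green or pink look-alike of the tube alone.

How it is judged:
By the outcome, as a careful person would: the job done as asked, in the order asked, and still so for the second after the job is handed in, with the robot touching nothing.
It also fails if it takes over 64 s, if anything falls off the work surface, if the arm or the gripper's body presses on something with over 40 N, if the wrist force passes 120 N, or if a joint passes its speed limit or range.

## Robot

A 6-joint arm with a two-finger parallel gripper is mounted at the origin on the work surface. World frame = base frame: x ahead of the robot, y to its left, z up, the work surface at z = 0. Lengths are in m, angles in rad, forces in N, time in s.
With the tool pointing down it reaches from about 0.4 to 0.825 m from the base axis. Payload 7 kg.
Tool frame: the origin (TCP) lies at the very end of the fingers, on their centre line; the grasp point (between the pads) lies 19 mm behind it; z points along the fingers, y is the line along which they close (so a half turn about z gives the same grasp; the last joint's range is limited). The gripper opens to 88 mm and grips with 3 to 60 N. Pads are 19 mm wide; open, the fingers measure 130 mm over their backs; the gripper's body (78 mm by 193 mm) begins 47 mm behind the grasp point.
Start: joints at [1.582, 0.359, 0.012, 0, -1.224, -0.288], TCP at [0.184, 0.649, 0.227] pointing down, gripper open.
Joint ranges: [-3.07, 3.07], [-1.43, 2.12], [-1.02, 1.25], [-3.03, 1.67], [-3.05, -0], [-3.03, 3.03]. Speed limits (rad/s): [2.39, 2.39, 3.01, 3.14, 3.14, 3.14].

## Interface

Orientations are given as [roll, pitch, yaw] about the fixed x, y, z axes, in that order (R = Rz(yaw) Ry(pitch) Rx(roll)).
In Python, from station import arm, grab_frame gives the robot as it stands.
- The arm moves only by the tool jog_arm, never from a script. Its argument "deltas" is a list that holds one entry, the list of rows, each a list of 4 numbers: the shift along the tool's x, y, z in units of 60 mm (1.0 is 60 mm), then the turn about the tool's z in units of 5 degrees (1.0 is 5 degrees). A call has 1 to 8 rows; each row is the pose to reach, as a shift and turn from the pose commanded when the call began, along the tool's axes at that moment; what a row does not reach only later rows make up. A row lasts 1/8 s, in which the tool goes at most 62.5 mm and 10.7 degrees, less where a joint would pass 70% of its speed; a pose out of reach is approached as far as the arm can. A call with a gripper value outside its range is refused whole. "grip" is the finger opening in mm, from 0 to 87.6, set as the call begins (left out, the last holds). The fingers move at their own pace and stop on an object; "squeeze" is the grip in N (left out, the last holds). Time passes only in rows, so rows that repeat a pose let the fingers close. It gives the time, the measured TCP pose, the force, the opening and the grip force at its end, in the units of the state.
- arm.get_state(): the state, without advancing time (a new reading comes with each control period).
- grab_frame(name): name is "scene" or "top" or "wrist"; returns a dict with "img" (400x640x3 uint8, red, green, blue), "vfov" (degrees; the focal length in pixels is half the picture's height over the tangent of half this angle, whatever the lens; pixels are square), "cx", "cy" (the principal point, pixels), "dist_coeffs" ([k1, k2, p1, p2, k3] as OpenCV has them; the pictures are not rectified), "xyz" and "rotation" of the camera in the world. Camera axes: x right, y down, z forward; pixel columns grow to the right and rows downward; lengths in m; the calibration is good to about 2 mm. A picture is of the moment at which its call begins. There is no depth.
- arm.job_done(): hands the job in; it is judged then, once.
The state is a dict: "t": time; "q": joint angles; "qd": joint speeds; "joint_efforts": joint torques, N m; "eef_pos": TCP position; "ee_rot": TCP orientation; "force": force on the tool from outside, world axes, zero at the start; "moment": the same for the moment, N m; "width": finger opening in m; "gripper_force": force on a finger pad.
Only numpy, scipy, OpenCV 4.12 (cv2) and the standard library are available. Lean on these libraries where they do the work, as an engineer would, in place of code of your own. Each camera call takes 0.05 s, during which the arm holds its last target. There are 200 camera calls.

## Working session

There is one attempt and no reset: what is moved stays moved. The work goes in short steps, Python scripts to look and compute and a tool call to move; the robot and the scene stay as the last step left them, time stands still between calls to the robot, and variables do not carry over. Pictures are saved under pics/ and viewed, at most 10 in all, crops included, and the job is handed in when it is done.

Besides the shell and the picture viewer there is one more tool, called after "Call:" as a command line: name --argument value ..., lists and objects as JSON in quotes. jog_arm: Moves the arm, as the interface text tells. Its arguments: {"type":"object","properties":{"deltas":{"type":"array"},"grip":{"type":"number"},"squeeze":{"type":"number"}},"required":["deltas"]}

```bash
mkdir -p pics; cat > h.py <<'E'
import numpy as np, cv2, json
from station import arm, grab_frame
def save(name,fn):
    f=grab_frame(name); cv2.imwrite(f'pics/{fn}.png',f['img'][:,:,::-1])
    m={k:(np.array(v).tolist() if k!='img' else None) for k,v in f.items()}
    np.save(f'pics/{fn}.npy',f['img']); json.dump(m,open(f'pics/{fn}.json','w')); return f
def load(fn): return json.load(open(f'pics/{fn}.json'))
def K(f):
    fl=200/np.tan(np.radians(f['vfov'])/2)
    return np.array([[fl,0,f['cx']],[0,fl,f['cy']],[0,0,1.]])
def p2w(f,uv,z):
    n=cv2.undistortPoints(np.array(uv,float).reshape(-1,1,2),K(f),np.array(f['dist_coeffs'],float))[:,0]
    d=np.c_[n,np.ones(len(n))]@np.array(f['rotation']).T; o=np.array(f['xyz'])
    return o+d*((z-o[2])/d[:,2])[:,None]
def w2p(f,P):
    R=np.array(f['rotation']); c=(np.array(P,float)-np.array(f['xyz']))@R
    return cv2.projectPoints(c.reshape(-1,1,3),np.zeros(3),np.zeros(3),K(f),np.array(f['dist_coeffs'],float))[0][:,0]
E
python3 - <<'E'
from h import *
for n in('top','scene'):
    f=save(n,n+'0'); print(n,f['xyz'],np.round(f['rotation'],3).tolist(),f['vfov'],f['dist_coeffs'],f['cx'],f['cy'])
s=arm.get_state(); print(s)
E
```

```text
top [ 0.42295538 -0.11945267  1.28253915] [-3.041, 0.01, -1.546] 49.973933219280624 [-0.04880478  0.          0.          0.          0.        ] 323.9974609888892 200.2235627695861
scene [ 1.45912884 -0.69344899  1.176185  ] [-2.371, -0.017, 1.041] 42.00285634770114 [-0.05725187  0.          0.          0.          0.        ] 315.465060371294 204.13632627990953
{'t': 0.1, 'q': array([ 1.58208063e+00,  3.59287368e-01,  1.11572892e-02, -2.90923493e-04,
       -1.22412137e+00, -2.88104896e-01]), 'qd': array([-5.08693394e-04, -1.78495035e-03,  2.19494478e-03,  2.90863015e-03,
       -4.97807418e-04, -8.82970352e-05]), 'joint_efforts': array([-3.17906008e-03, -5.84162199e+01,  2.93750596e+01,  7.01564491e+00,
        1.01084015e-02, -4.01283819e-05]), 'eef_pos': array([0.18438641, 0.64886939, 0.22574057]), 'ee_rot': array([ 3.14011979e+00, -1.51256770e-04, -2.76919525e-01]), 'force': array([0.25630794, 0.4512726 , 0.96609438]), 'moment': array([-0.03003448,  0.00812688,  0.02719145]), 'gripper_force': 0.0, 'width': 0.0876634645733997}
```

View pics/top0.png

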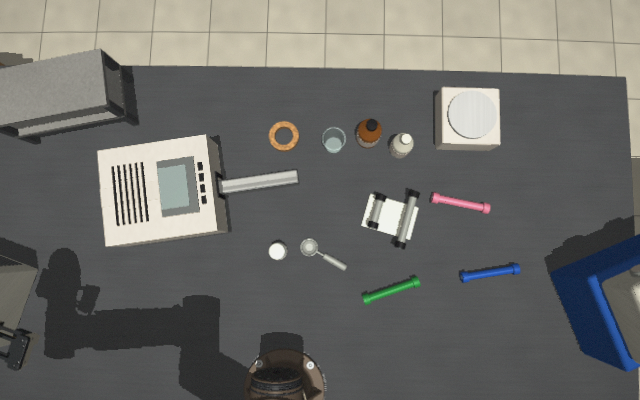

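View pics/scene0.png

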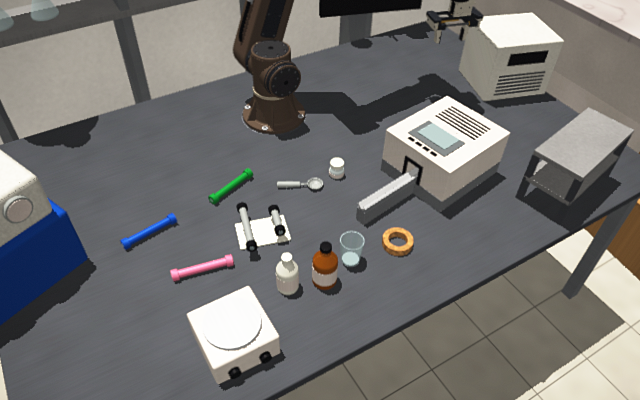

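The top view shows the stand at about (390,217). It holds two steel tubes with black caps: a long one from about (412,192) to (400,245), and a short one from about (379,197) to (371,226). The pink (460,203), green (391,289) and blue (490,272) tubes are look-alikes. The trough runs from (298,177) to (220,187), into the housing on the left. The "rotation" field is roll-pitch-yaw. I'll confirm the choice in an enlarged crop.

```bash
sed -i "s/^import numpy.*/&\nfrom scipy.spatial.transform import Rotation as Ro/; s/np.array(f\['rotation'\])/Ro.from_euler('xyz',f['rotation']).as_matrix()/" h.py
python3 - <<'E'
from h import *
im=cv2.imread('pics/top0.png')
a=cv2.resize(im[175:260,350:430],None,fx=6,fy=6,interpolation=cv2.INTER_CUBIC)
b=cv2.resize(im[130:210,205:305],None,fx=3,fy=3,interpolation=cv2.INTER_CUBIC)
c=np.zeros((510,790,3),np.uint8); c[:,:480]=a; c[:240,485:785]=b
cv2.imwrite('pics/crop0.png',c)
f=load('top0')
print(p2w(f,[(412,192),(400,245)],.045),p2w(f,[(298,177),(220,187)],.073),p2w(f,[(282,375)],.2))
print(w2p(f,[[0.184,.649,.227],[0,0,0],[.4,0,0]]), w2p(load('scene0'),[[0,0,0],[0.184,.649,.227]]))
E
```

```text
[[ 0.576899   -0.35844741  0.045     ]
 [ 0.42296014 -0.32471857  0.045     ]] [[ 0.6088828  -0.02818303  0.073     ]
 [ 0.57508303  0.19408889  0.073     ]] [[ 0.09720516 -0.01290564  0.2       ]]
[[ 17.84342864 330.70307499]
 [283.94330425 388.03169965]
 [288.14184376 250.04772972]] [[273.27969132 114.68792099]
 [448.70420176  40.75261161]]
```

View pics/crop0.png

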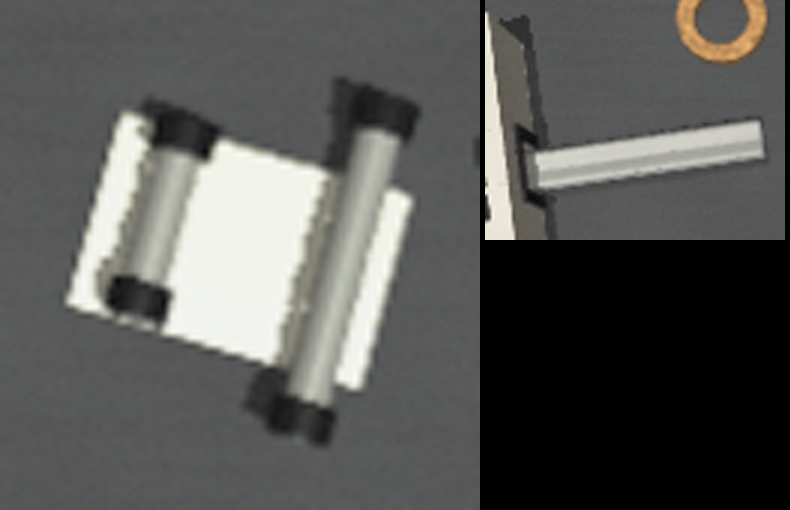

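The crop confirms it: the right-hand tube runs from crop (388,90) to (308,435) and is clearly the longer of the two. It is steel with black caps and sits in the stand. The trough corners are sharp in the inset. Next I work out both axes and check them against the known sizes and the scene view.

```bash
python3 - <<'E'
from h import *
f=load('top0'); g=load('scene0')
cr=lambda x,y:((x+.5)/6-.5+350,(y+.5)/6-.5+175)
tr=lambda x,y:((x-485+.5)/3-.5+205,(y+.5)/3-.5+130)
b=p2w(f,[cr(380,128),cr(310,400)],.045); d=b[0]-b[1]
print('barrel',b,'len',np.linalg.norm(d),'(134) mid',b.mean(0),'yaw',np.degrees(np.arctan2(d[1],d[0])))
s=p2w(f,[cr(183,145),cr(150,280)],.045); print('short mid',s.mean(0),'dist',np.linalg.norm(s.mean(0)-b.mean(0)),'(90)')
t=p2w(f,[tr(762,120),tr(767,158),tr(535,152),tr(541,190)],.073)
e=(t[0]+t[1])/2; p=(t[2]+t[3])/2; d=p-e
print('width',np.linalg.norm(t[0]-t[1]),'(36) end',e,'portish',p,'L',np.linalg.norm(d),'yaw',np.degrees(np.arctan2(d[1],d[0])), np.degrees(np.arctan2(*(t[2]-t[0])[[1,0]])),np.degrees(np.arctan2(*(t[3]-t[1])[[1,0]])))
print(w2p(g,np.r_[b,[e,p]]))
im=cv2.imread('pics/scene0.png')
for q in w2p(g,np.r_[b,[e,p]]): cv2.circle(im,tuple(int(round(v*16)) for v in q),16,(0,0,255),-1,shift=4)
a=cv2.resize(im[190:260,220:300],(400,350),interpolation=cv2.INTER_CUBIC)
c=cv2.resize(im[150:230,345:425],(350,350),interpolation=cv2.INTER_CUBIC)
cv2.imwrite('pics/chk.png',np.hstack([a,c]))
E
```

```text
barrel [[ 0.56551784 -0.36115442  0.045     ]
 [ 0.43376261 -0.32821936  0.045     ]] len 0.13580927816280075 (134) mid [ 0.49964023 -0.34468689  0.045     ] yaw -14.034709520251972
short mid [ 0.52221997 -0.25839639  0.045     ] dist 0.08919582693718268 (90)
width 0.03687143778267916 (36) end [ 0.61178328 -0.02761271  0.073     ] portish [0.57622291 0.1874256  0.073     ] L 0.21795874170348511 yaw 99.38988861679073 99.36340244944647 99.41657614693946
[[250.0146398  243.89295658]
 [241.01683481 210.11609494]
 [358.65561586 205.33243815]
 [409.20341666 174.07636196]]
```

View pics/chk.png

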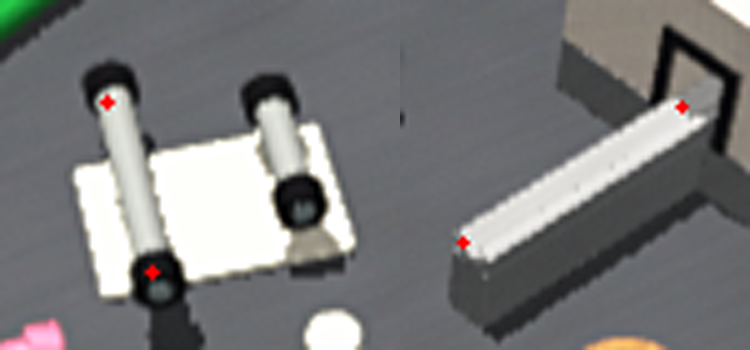

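The scene-camera projections land about 2 px from the features, which is roughly 4 mm, so I'll refine with the wrist camera. Moving over now by way of a waypoint clear of the base.

```bash
cat >> h.py <<'E'
def go(P,yaw=None,frm=None):
    s=arm.get_state(); p,r=(s['eef_pos'],s['ee_rot']) if frm is None else frm
    d=Ro.from_euler('xyz',r).as_matrix().T@(np.array(P)-p)/.06
    t=0 if yaw is None else -(np.degrees(0)+yaw-np.degrees(r[2]))/5
    print('row',np.round(d,3),round(t,3)); return s
E
python3 - <<'E'
from h import *
go([.45,.2,.25]); r=[np.pi,0,-.277]
go([.47,-.345,.20],-14,(np.array([.45,.2,.25]),r))
E
```

```text
row [ 6.304  5.986 -0.395] 0
row [2.805 8.646 0.833] -0.374
```

Call:
jog_arm --deltas '[[[0.8, 0.75, -0.4, 0], [1.5, 1.4, -0.4, 0], [2.2, 2.1, -0.4, 0], [2.9, 2.8, -0.4, 0], [3.6, 3.5, -0.4, 0], [4.3, 4.2, -0.4, 0], [5.0, 4.9, -0.4, 0], [5.7, 5.6, -0.4, 0]]]' --grip 60

```text
t: 1.1
eef_pos: [0.422, 0.2308, 0.2506]
ee_rot: [-3.141, 0.0, -0.276]
force: [1.1, 0.9, 0.5]
width: 0.0602
gripper_force: 0.0
```

```bash
python3 - <<'E'
from h import *
s=go([.485,-.345,.20],-14); print(s['eef_pos'],s['q'],s['t'])
E
```

```text
row [3.628 8.946 0.841] -0.366
[0.42202052 0.23078547 0.25058848] [ 9.10496685e-01  1.72968411e-02 -3.62012671e-01 -1.07367969e-04
 -1.19127810e+00  3.84010888e-01] 1.1
```

Call:
jog_arm --deltas '[[[0.4, 1.0, 0, 0], [0.75, 1.9, 0, 0], [1.1, 2.8, 0, 0], [1.5, 3.7, 0, 0], [1.85, 4.6, 0, 0], [2.2, 5.5, 0.2, 0], [2.6, 6.4, 0.4, 0], [2.95, 7.3, 0.6, 0]]]'

```text
t: 2.1
eef_pos: [0.4721, -0.2391, 0.2141]
ee_rot: [-3.141, -0.0, -0.277]
force: [1.5, -0.6, 0.8]
width: 0.0598
gripper_force: 0.0
```

Call:
jog_arm --deltas '[[[0.35, 0.85, 0.2, -0.2], [0.7, 1.65, 0.25, -0.37], [0.7, 1.65, 0.25, -0.37], [0.7, 1.65, 0.25, -0.37]]]'

```text
t: 2.6
eef_pos: [0.485, -0.3438, 0.1989]
ee_rot: [-3.141, 0.001, -0.246]
force: [0.5, -0.4, 0.3]
width: 0.0602
gripper_force: 0.0
```

```bash
python3 - <<'E'
from h import *
s=arm.get_state(); print(s['eef_pos'],s['ee_rot'],s['force'])
f=save('wrist','w1'); print(f['xyz'],f['rotation'])
u=w2p(f,[[.5655,-.3612,.045],[.4338,-.3282,.045]]); print(u)
E
```

```text
[ 0.48502467 -0.34379883  0.19890673] [-3.14128885e+00  1.30105567e-03 -2.45699739e-01] [ 0.54921071 -0.35161935  0.28975739]
[ 0.55208089 -0.35975655  0.35603747] [ 2.88220643e+00  2.34283473e-04 -1.81600104e+00]
[[318.98847495  98.57676392]
 [319.14815162 239.52538891]]
```

View pics/w1.png

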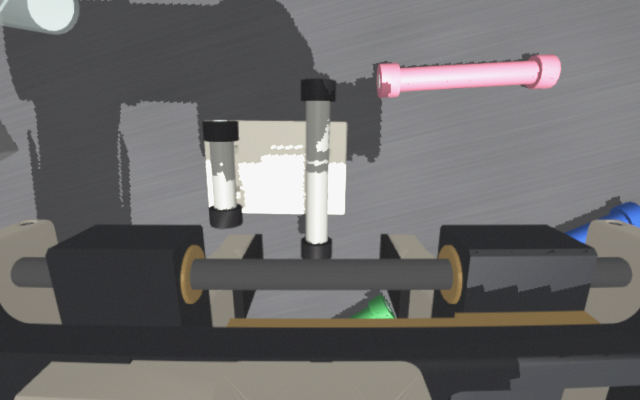

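The wrist view shows the long tube with barrel/cap junctions at about (318,100) and (317,239). I predicted (319,98.6) and (319,239.5), so the grasp position is good to about 2 mm.

```bash
python3 - <<'E'
from h import *
f=load('w1'); im=np.load('pics/w1.npy').astype(int).sum(2)
for r in (112,130,200,225): print(r,im[r,298:338:1].tolist()) if r in(112,) else None
b=p2w(f,[(318.3,100),(316.8,239)],.045); d=b[0]-b[1]; m=b.mean(0)
print(b,np.linalg.norm(d),m,np.degrees(np.arctan2(d[1],d[0])))
go([m[0],m[1],.09],np.degrees(np.arctan2(d[1],d[0])))
go([m[0],m[1],.038],np.degrees(np.arctan2(d[1],d[0])))
E
```

```text
112 [228, 229, 227, 229, 228, 227, 232, 261, 324, 368, 377, 386, 398, 401, 396, 402, 406, 421, 432, 438, 440, 429, 419, 416, 403, 409, 409, 402, 397, 391, 370, 333, 275, 235, 229, 232, 233, 236, 231, 227]
[[ 0.56445001 -0.36029388  0.045     ]
 [ 0.43491995 -0.32604772  0.045     ]] 0.13398073397371826 [ 0.49968498 -0.3431708   0.045     ] -14.809442266262764
row [ 0.234 -0.059  1.823] 0.159
row [ 0.234 -0.059  2.689] 0.159
```

Call:
jog_arm --deltas '[[[0.2, -0.05, 0.5, 0.15], [0.23, -0.05, 1.1, 0.15], [0.23, -0.05, 1.7, 0.15], [0.23, -0.05, 2.1, 0.15], [0.23, -0.05, 2.4, 0.15], [0.23, -0.05, 2.6, 0.15], [0.23, -0.05, 2.68, 0.15], [0.23, -0.05, 2.68, 0.15]]]'

```text
t: 3.65
eef_pos: [0.5, -0.344, 0.0392]
ee_rot: [3.142, -0.0, -0.257]
force: [0.5, -0.2, 0.1]
width: 0.06
gripper_force: 0.0
```

Call:
jog_arm --deltas '[[[0, 0, 0, 0], [0, 0, 0, 0], [0, 0, 0, 0], [0, 0, 0, 0], [0, 0, 0, 0], [0, 0, 0, 0]]]' --grip 10 --squeeze 35

```text
t: 4.4
eef_pos: [0.4999, -0.3436, 0.0388]
ee_rot: [-3.141, -0.0, -0.258]
force: [1.8, 6.1, 3.1]
width: 0.0212
gripper_force: 35.0
```

Call:
jog_arm --deltas '[[[0, 0, -0.1, 0], [0, 0, -0.3, 0], [0, 0, -0.7, 0], [0, 0, -1.3, 0], [0, 0, -2.0, 0], [0, 0, -2.6, 0], [0, 0, -2.8, 0], [0, 0, -2.8, 0]]]'

```text
t: 5.4
eef_pos: [0.4996, -0.3442, 0.2071]
ee_rot: [-3.141, -0.001, -0.258]
force: [-0.2, 0.1, -4.0]
width: 0.0215
gripper_force: 35.0
```

```bash
python3 - <<'E'
from h import *
f=save('wrist','w2')
e=np.array([.6118,-.0276]); u=np.array([np.cos(np.radians(99.39)),np.sin(np.radians(99.39))])
c=e+.115*u
s=go([*c,.2],-80.6); print(s['eef_pos'],s['ee_rot'],s['force'],s['width'],c)
c=e+.09*u-.0*u; go([*c,.2],-80.6)
E
```

```text
row [-0.312 -7.325  0.101] 13.164
[ 0.49903302 -0.3438983   0.20578914] [-3.14100828e+00  1.13706658e-03 -2.57949264e-01] [-0.58792072  0.49313965 -3.52481028] 0.02099704579396658 [0.59303732 0.08585908]
row [-0.142 -6.945  0.101] 13.164
```

View pics/w2.png

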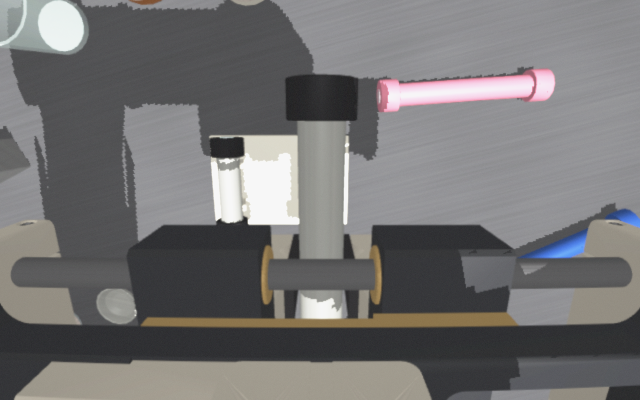

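The tube is held straight and centred, with its front cap at (322,98). The short tube is still in the stand. Carrying it over to the trough.

Call:
jog_arm --deltas '[[[0, -0.6, 0, 1.0], [0, -1.4, 0, 2.6], [-0.1, -2.3, 0, 4.3], [-0.15, -3.2, 0, 6.0], [-0.2, -4.1, 0, 7.8], [-0.2, -5.0, 0, 9.5], [-0.25, -5.9, 0, 11.2], [-0.25, -6.6, 0, 12.6]]]'

```text
t: 6.45
eef_pos: [0.5852, 0.0444, 0.2046]
ee_rot: [3.138, -0.0, -1.361]
force: [1.7, -0.2, -2.8]
width: 0.0211
gripper_force: 35.0
```

Call:
jog_arm --deltas '[[[0, 0, 0, 0], [0, 0, 0, 0]]]'

```text
t: 6.7
eef_pos: [0.5851, 0.0424, 0.2049]
ee_rot: [3.138, -0.0, -1.356]
force: [0.2, -0.1, -3.5]
width: 0.0209
gripper_force: 35.0
```

```bash
python3 - <<'E'
from h import *
f=load('w2')
p=np.array([.4993,-.344]); a=np.radians(-14.8); x=np.array([np.cos(a),np.sin(a)])
print('cap junction if level',w2p(f,[[*(p+.067*x),.213]]))
f=save('wrist','w3')
e=np.array([.6118,-.0276]); u=np.array([np.cos(np.radians(99.39)),np.sin(np.radians(99.39))])
s=go([*(e+.105*u),.13],-80.6); print(s['eef_pos'],s['ee_rot'],s['force'],s['width'])
n=np.array([-u[1],u[0]])
P=[[*(e+l*u+w*n),.073] for l in(0,.05,.2) for w in(-.018,.018)]
print(w2p(f,P))
E
```

```text
cap junction if level [[322.6260744  118.99185416]]
row [-0.522 -0.278  1.255] 0.573
[0.58521823 0.04192111 0.20534674] [ 3.13899345e+00 -3.08711982e-04 -1.35675475e+00] [-0.09931238  0.09871198 -3.3033621 ] 0.021148655918193822
[[286.65177542 105.58701586]
 [329.24743306 107.81966454]
 [285.14021349 164.3991121 ]
 [325.98925176 166.44961845]
 [281.7076258  313.74561936]
 [317.68108168 315.34126633]]
```

View pics/w3.png

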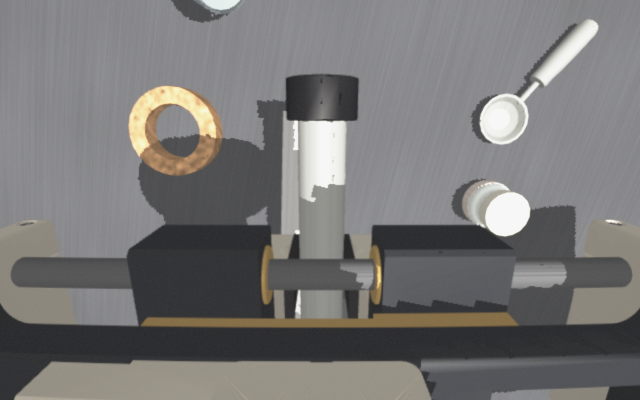

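The tube hides most of the trough. Its left edge shows at column ~283 and I predicted ~286, so I'll measure that edge more finely.

```bash
python3 - <<'E'
from h import *
f=load('w3'); im=np.load('pics/w3.npy').astype(int).sum(2)
P=[]
for r in range(115,225,10):
    row=im[r,265:300]; d=np.diff(row); print(r,265+np.argmax(d[5:])+5+.5,d.max()) if 0 else None
    k=np.argmax(row[8:]>330)+8; c=265+k-1+(330-row[k-1])/(row[k]-row[k-1]); P.append((c,r))
print(np.round(P,1).tolist()); print(im[150,265:300].tolist(), im[112,265:300].tolist())
w=p2w(f,P,.073)
e=np.array([.6118,-.0276]); u=np.array([np.cos(np.radians(99.39)),np.sin(np.radians(99.39))]); n=np.array([-u[1],u[0]])
print(np.round(np.c_[(w[:,:2]-e)@u,(w[:,:2]-e)@n],4))
E
```

```text
[[282.3, 115.0], [282.1, 125.0], [281.7, 135.0], [281.7, 145.0], [281.5, 155.0], [281.3, 165.0], [281.3, 175.0], [281.0, 185.0], [280.6, 195.0], [280.6, 205.0], [280.4, 215.0]]
[234, 234, 235, 239, 243, 234, 234, 232, 243, 237, 237, 235, 232, 240, 233, 236, 260, 407, 506, 515, 515, 518, 510, 498, 503, 510, 521, 524, 546, 561, 564, 558, 511, 443, 450] [236, 230, 234, 239, 243, 237, 244, 234, 241, 242, 244, 241, 237, 231, 234, 236, 241, 290, 410, 500, 466, 329, 155, 120, 123, 137, 132, 138, 137, 132, 141, 144, 142, 149, 150]
[[ 0.0079 -0.0214]
 [ 0.0162 -0.0215]
 [ 0.0247 -0.0216]
 [ 0.0332 -0.0214]
 [ 0.0419 -0.0214]
 [ 0.0507 -0.0214]
 [ 0.0596 -0.0212]
 [ 0.0687 -0.0213]
 [ 0.0779 -0.0214]
 [ 0.0873 -0.0212]
 [ 0.0968 -0.0212]]
```

The edge is parallel to my axis but about 3 mm to the +x side. The scene view leaned the same way, so I shift the target by that much.

```bash
cat >> h.py <<'E'
u=np.array([np.cos(np.radians(99.39)),np.sin(np.radians(99.39))]); n=np.array([-u[1],u[0]])
e=np.array([.6118,-.0276])-.0029*n
E
python3 - <<'E'
from h import *
go([*(e+.105*u),.095],-80.61)
E
```

```text
row [-0.52  -0.328  1.838] 0.575
```

Call:
jog_arm --deltas '[[[-0.3, -0.2, 0.1, 0.3], [-0.52, -0.33, 0.3, 0.57], [-0.52, -0.33, 0.7, 0.57], [-0.52, -0.33, 1.2, 0.57], [-0.52, -0.33, 1.6, 0.57], [-0.52, -0.33, 1.8, 0.57], [-0.52, -0.33, 1.84, 0.57], [-0.52, -0.33, 1.84, 0.57]]]'

```text
t: 7.75
eef_pos: [0.5993, 0.0771, 0.0971]
ee_rot: [-3.141, 0.0, -1.407]
force: [0.1, -0.6, -3.3]
width: 0.0208
gripper_force: 35.0
```

```bash
python3 - <<'E'
from h import *
s=go([*(e+.105*u),.0764],-80.61);print(s['eef_pos'],s['ee_rot'],s['force'])
f=save('wrist','w4'); im=np.load('pics/w4.npy').astype(int).sum(2)
for r in(140,180,210): print(r,im[r,240:400:2].tolist())
print(w2p(f,[[*(e+l*u+w*n),.073] for l in(.02,.06,.09) for w in(-.018,.018)]))
E
```

```text
row [0.005 0.031 0.344] -0.001
[0.59927028 0.07705813 0.09706709] [-3.14061594e+00  2.02844801e-05 -1.40698917e+00] [ 0.08989608 -0.62830131 -3.25616645]
140 [410, 411, 404, 394, 395, 403, 396, 394, 395, 395, 400, 405, 394, 402, 407, 396, 393, 239, 229, 228, 218, 225, 231, 226, 227, 220, 391, 489, 486, 405, 483, 542, 587, 634, 649, 668, 680, 689, 706, 723, 735, 740, 740, 740, 737, 727, 714, 716, 708, 697, 685, 663, 603, 722, 738, 737, 621, 394, 397, 395, 401, 405, 404, 399, 394, 398, 399, 404, 392, 405, 396, 395, 398, 398, 394, 407, 405, 411, 403, 395]
180 [231, 224, 232, 229, 228, 226, 231, 229, 234, 228, 217, 233, 225, 226, 227, 222, 230, 222, 226, 227, 231, 234, 227, 233, 222, 227, 250, 478, 496, 413, 457, 527, 580, 630, 648, 662, 680, 689, 703, 720, 732, 737, 737, 737, 734, 723, 638, 710, 707, 693, 677, 650, 548, 493, 497, 482, 246, 228, 228, 225, 223, 227, 228, 228, 223, 227, 223, 222, 223, 227, 229, 233, 290, 409, 402, 398, 404, 410, 405, 404]
210 [224, 229, 226, 224, 226, 221, 235, 230, 231, 229, 228, 227, 226, 225, 236, 227, 225, 229, 230, 226, 220, 233, 231, 232, 229, 230, 227, 402, 496, 438, 362, 376, 380, 394, 394, 397, 397, 399, 410, 416, 416, 416, 419, 417, 409, 405, 409, 411, 398, 392, 388, 374, 406, 491, 495, 425, 237, 227, 228, 223, 226, 227, 229, 225, 229, 234, 231, 232, 232, 237, 234, 290, 408, 419, 410, 414, 408, 410, 408, 414]
[[291.12099651  79.64215121]
 [360.33098586  79.69237107]
 [292.64651765 156.46135178]
 [358.26068156 156.49777923]
 [293.7567     209.01373246]
 [356.75666778 209.04257593]]
```

View pics/w4.png

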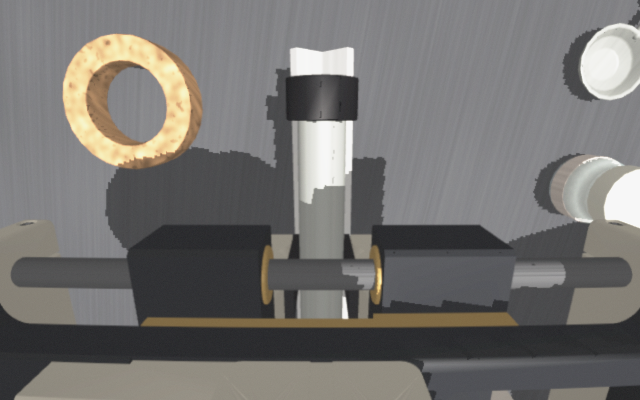

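The tube sits 97 mm up with its centre at column 321. The trough's edges are at 293.5 and 351.5, so its centre is at 322.4, meaning the tool is within 1 mm and parallel. The open end of the trough is visible at row 49, beyond the cap. Now lowering gently and watching the force.

Call:
jog_arm --deltas '[[[0, 0.012, 0.06, 0], [0, 0.012, 0.12, 0], [0, 0.012, 0.18, 0], [0, 0.012, 0.22, 0], [0, 0.012, 0.25, 0], [0, 0.012, 0.27, 0], [0, 0.012, 0.28, 0], [0, 0.012, 0.28, 0]]]'

```text
t: 8.8
eef_pos: [0.5981, 0.0771, 0.0796]
ee_rot: [-3.142, 0.0, -1.407]
force: [-0.1, -0.2, -3.7]
width: 0.0209
gripper_force: 35.0
```

Call:
jog_arm --deltas '[[[0, 0, 0.01, 0], [0, 0, 0.02, 0], [0, 0, 0.03, 0], [0, 0, 0.03, 0]]]'

```text
t: 9.3
eef_pos: [0.5981, 0.0771, 0.0777]
ee_rot: [3.142, -0.0, -1.407]
force: [0.1, -0.0, -2.5]
width: 0.0208
gripper_force: 35.0
```

Call:
jog_arm --deltas '[[[0, 0, 0.008, 0], [0, 0, 0.016, 0], [0, 0, 0.016, 0]]]'

```text
t: 9.68
eef_pos: [0.5983, 0.0771, 0.077]
ee_rot: [-3.141, -0.0, -1.407]
force: [0.4, 0.2, -2.3]
width: 0.0213
gripper_force: 35.0
```

Call:
jog_arm --deltas '[[[0, 0, 0.008, 0], [0, 0, 0.008, 0]]]'

```text
t: 9.93
eef_pos: [0.5985, 0.0771, 0.0767]
ee_rot: [-3.141, -0.0, -1.407]
force: [0.9, -1.1, 2.1]
width: 0.0216
gripper_force: 35.0
```

The weight has come off at 76.7 mm, just as expected, so the tube is seated. Next I release and re-grip near the outer end of the barrel, to keep the gripper body clear of the housing.

Call:
jog_arm --deltas '[[[0, 0, 0, 0], [0, 0, 0, 0], [0, 0, 0, 0], [0, 0, 0, 0]]]' --grip 46

```text
t: 10.42
eef_pos: [0.598, 0.0771, 0.0762]
ee_rot: [3.141, 0.0, -1.407]
force: [0.7, -1.0, -0.0]
width: 0.0456
gripper_force: 0.0
```

Call:
jog_arm --deltas '[[[0.2, 0, -0.01, 0], [0.45, 0, -0.01, 0], [0.7, 0, -0.01, 0], [0.85, 0, -0.01, 0], [0.88, 0, -0.01, 0], [0.88, 0, -0.01, 0]]]'

```text
t: 11.18
eef_pos: [0.6067, 0.0249, 0.0769]
ee_rot: [3.142, 0.0, -1.407]
force: [0.3, -0.3, -0.9]
width: 0.046
gripper_force: 0.0
```

```bash
python3 - <<'E'
from h import *
s=arm.get_state(); print(s['eef_pos'],s['width'],s['force'])
f=save('wrist','w5'); save('scene','s5'); im=cv2.imread('pics/w5.png')
c=cv2.resize(cv2.imread('pics/s5.png')[130:250,320:480],(533,400),interpolation=cv2.INTER_CUBIC)
cv2.imwrite('pics/v5.png',np.hstack([cv2.resize(im,None,fx=.41,fy=1.0)[:, :],c])[:, :800])
E
```

```text
[0.60666211 0.02488556 0.07687976] 0.045968540826504825 [ 0.28437159 -0.31106655 -0.87688228]
```

View pics/v5.png

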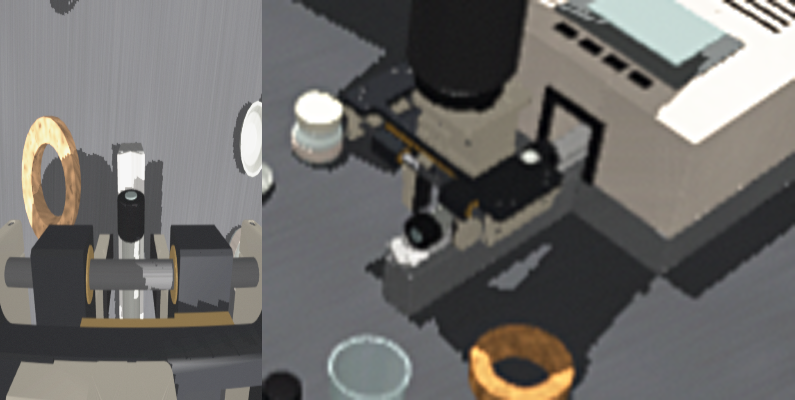

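The tube lies in the trough, with its outer cap at about (131,215) in the left panel, and it's aligned. Gripping the outer barrel lightly.

Call:
jog_arm --deltas '[[[0, 0, 0, 0], [0, 0, 0, 0], [0, 0, 0, 0], [0, 0, 0, 0], [0, 0, 0, 0]]]' --grip 10 --squeeze 18

```text
t: 11.9
eef_pos: [0.6073, 0.0253, 0.0772]
ee_rot: [-3.14, 0.0, -1.407]
force: [2.5, 1.1, -0.2]
width: 0.0216
gripper_force: 18.0
```

Call:
jog_arm --deltas '[[[-0.05, 0, 0, 0], [-0.15, 0, 0, 0], [-0.25, 0, 0, 0], [-0.35, 0, 0, 0], [-0.45, 0, 0, 0], [-0.55, 0, 0, 0]]]'

```text
t: 12.65
eef_pos: [0.6016, 0.058, 0.0772]
ee_rot: [-3.141, -0.0, -1.406]
force: [4.1, -3.5, 1.2]
width: 0.0216
gripper_force: 18.0
```

Steady drag is about 4 N. The leading end should now be roughly at the port. I take the next 36 mm, still short of the shallowest stop, and then creep.

Call:
jog_arm --deltas '[[[-0.08, 0, 0, 0], [-0.16, 0, 0, 0], [-0.24, 0, 0, 0], [-0.32, 0, 0, 0], [-0.4, 0, 0, 0], [-0.48, 0, 0, 0], [-0.54, 0, 0, 0], [-0.6, 0, 0, 0]]]' --squeeze 14

```text
t: 13.65
eef_pos: [0.5956, 0.0933, 0.0772]
ee_rot: [-3.141, -0.0, -1.407]
force: [4.1, -3.5, 1.4]
width: 0.0213
gripper_force: 14.0
```

Call:
jog_arm --deltas '[[[-0.015, 0, 0, 0], [-0.03, 0, 0, 0], [-0.045, 0, 0, 0]]]'

```text
t: 14.02
eef_pos: [0.5952, 0.0958, 0.0772]
ee_rot: [-3.141, -0.0, -1.407]
force: [4.0, -3.9, 2.6]
width: 0.0216
gripper_force: 14.0
```

Call:
jog_arm --deltas '[[[-0.015, 0, 0, 0], [-0.03, 0, 0, 0], [-0.045, 0, 0, 0]]]'

```text
t: 14.4
eef_pos: [0.5948, 0.0984, 0.0772]
ee_rot: [-3.141, -0.0, -1.407]
force: [3.6, -3.9, 2.5]
width: 0.0215
gripper_force: 14.0
```

Call:
jog_arm --deltas '[[[-0.015, 0, 0, 0], [-0.03, 0, 0, 0], [-0.045, 0, 0, 0]]]'

```text
t: 14.78
eef_pos: [0.5943, 0.1011, 0.0772]
ee_rot: [-3.141, -0.0, -1.407]
force: [4.3, -4.3, 2.6]
width: 0.0216
gripper_force: 14.0
```

Call:
jog_arm --deltas '[[[-0.015, 0, 0, 0], [-0.03, 0, 0, 0], [-0.045, 0, 0, 0]]]'

```text
t: 15.15
eef_pos: [0.5939, 0.1037, 0.0772]
ee_rot: [-3.141, -0.0, -1.407]
force: [4.0, -2.5, 3.3]
width: 0.0213
gripper_force: 14.0
```

Call:
jog_arm --deltas '[[[-0.015, 0, 0, 0], [-0.03, 0, 0, 0], [-0.045, 0, 0, 0]]]'

```text
t: 15.52
eef_pos: [0.5934, 0.1064, 0.0771]
ee_rot: [-3.141, -0.0, -1.407]
force: [3.7, -3.7, 2.1]
width: 0.0216
gripper_force: 14.0
```

Call:
jog_arm --deltas '[[[-0.015, 0, 0, 0], [-0.03, 0, 0, 0], [-0.045, 0, 0, 0]]]'

```text
t: 15.9
eef_pos: [0.5929, 0.109, 0.0771]
ee_rot: [-3.141, -0.0, -1.407]
force: [4.2, -3.3, 2.3]
width: 0.0216
gripper_force: 14.0
```

Call:
jog_arm --deltas '[[[-0.015, 0, 0, 0], [-0.03, 0, 0, 0], [-0.045, 0, 0, 0]]]'

```text
t: 16.27
eef_pos: [0.5925, 0.1117, 0.0771]
ee_rot: [-3.141, -0.0, -1.407]
force: [3.1, -2.9, 2.1]
width: 0.0217
gripper_force: 14.0
```

Call:
jog_arm --deltas '[[[-0.015, 0, 0, 0], [-0.03, 0, 0, 0], [-0.045, 0, 0, 0]]]'

```text
t: 16.65
eef_pos: [0.5921, 0.1144, 0.0771]
ee_rot: [-3.141, -0.0, -1.407]
force: [3.6, -3.7, 1.7]
width: 0.0213
gripper_force: 14.0
```

Call:
jog_arm --deltas '[[[-0.015, 0, 0, 0], [-0.03, 0, 0, 0], [-0.045, 0, 0, 0]]]'

```text
t: 17.02
eef_pos: [0.5916, 0.117, 0.0771]
ee_rot: [-3.141, -0.0, -1.407]
force: [4.4, -3.2, 1.7]
width: 0.0215
gripper_force: 14.0
```

Call:
jog_arm --deltas '[[[-0.015, 0, 0, 0], [-0.03, 0, 0, 0], [-0.045, 0, 0, 0]]]'

```text
t: 17.4
eef_pos: [0.5911, 0.1197, 0.0771]
ee_rot: [-3.141, -0.0, -1.407]
force: [4.9, -3.8, 2.4]
width: 0.0215
gripper_force: 14.0
```

Call:
jog_arm --deltas '[[[-0.015, 0, 0, 0], [-0.03, 0, 0, 0], [-0.045, 0, 0, 0]]]'

```text
t: 17.77
eef_pos: [0.5907, 0.1223, 0.0772]
ee_rot: [-3.141, -0.0, -1.407]
force: [4.3, -4.3, 1.9]
width: 0.0215
gripper_force: 14.0
```

Call:
jog_arm --deltas '[[[-0.015, 0, 0, 0], [-0.03, 0, 0, 0], [-0.045, 0, 0, 0]]]'

```text
t: 18.15
eef_pos: [0.5902, 0.125, 0.0771]
ee_rot: [-3.141, -0.0, -1.407]
force: [4.9, -3.5, 1.8]
width: 0.0215
gripper_force: 14.0
```

Call:
jog_arm --deltas '[[[-0.015, 0, 0, 0], [-0.03, 0, 0, 0], [-0.045, 0, 0, 0]]]'

```text
t: 18.52
eef_pos: [0.5898, 0.1276, 0.0771]
ee_rot: [-3.141, -0.0, -1.407]
force: [3.5, -3.6, 2.2]
width: 0.0215
gripper_force: 14.0
```

Call:
jog_arm --deltas '[[[-0.015, 0, 0, 0], [-0.03, 0, 0, 0], [-0.045, 0, 0, 0]]]'

```text
t: 18.9
eef_pos: [0.5893, 0.1303, 0.0771]
ee_rot: [-3.141, -0.0, -1.407]
force: [4.7, -3.1, 1.7]
width: 0.0216
gripper_force: 14.0
```

Force is still only the drag. I'll check numerically in the wrist image that the tube isn't slipping in the fingers.

```bash
python3 - <<'E'
from h import *
a=np.load('pics/w5.npy').astype(int).sum(2)
b=save('wrist','w6')['img'].astype(int).sum(2)
for i in(a,b): print(i[170:245:3,312:328].mean(1).astype(int).tolist())
s=arm.get_state()
E
```

```text
[733, 733, 733, 728, 719, 707, 484, 245, 357, 468, 195, 118, 131, 124, 126, 123, 125, 123, 124, 122, 121, 123, 121, 121, 273]
[718, 686, 504, 477, 477, 477, 310, 297, 313, 486, 96, 109, 110, 108, 110, 108, 109, 108, 106, 106, 108, 105, 107, 105, 356]
```

Call:
jog_arm --deltas '[[[-0.015, 0, 0, 0], [-0.03, 0, 0, 0], [-0.045, 0, 0, 0]]]'

```text
t: 19.32
eef_pos: [0.5889, 0.1329, 0.0771]
ee_rot: [-3.141, -0.0, -1.407]
force: [4.4, -3.0, 1.7]
width: 0.0214
gripper_force: 14.0
```

There's no slip; the cap is at the same rows. Continuing.

Call:
jog_arm --deltas '[[[-0.015, 0, 0, 0], [-0.03, 0, 0, 0], [-0.045, 0, 0, 0]]]'

```text
t: 19.7
eef_pos: [0.5885, 0.1356, 0.0771]
ee_rot: [-3.141, -0.0, -1.407]
force: [3.5, -3.2, 2.0]
width: 0.0214
gripper_force: 14.0
```

Call:
jog_arm --deltas '[[[-0.015, 0, 0, 0], [-0.03, 0, 0, 0], [-0.045, 0, 0, 0]]]'

```text
t: 20.08
eef_pos: [0.588, 0.1383, 0.0771]
ee_rot: [-3.142, -0.0, -1.407]
force: [5.0, -4.0, 2.2]
width: 0.0216
gripper_force: 14.0
```

Call:
jog_arm --deltas '[[[-0.015, 0, 0, 0], [-0.03, 0, 0, 0], [-0.045, 0, 0, 0]]]'

```text
t: 20.45
eef_pos: [0.5876, 0.1406, 0.0771]
ee_rot: [3.142, -0.001, -1.407]
force: [4.8, -4.8, 1.5]
width: 0.022
gripper_force: 14.0
```

The force rose slightly and the motion lagged a little, which may be first contact. I'll go in smaller steps.

Call:
jog_arm --deltas '[[[-0.01, 0, 0, 0], [-0.015, 0, 0, 0]]]'

```text
t: 20.7
eef_pos: [0.5875, 0.1411, 0.0771]
ee_rot: [3.141, -0.001, -1.407]
force: [5.7, -7.3, 1.8]
width: 0.021
gripper_force: 14.0
```

Call:
jog_arm --deltas '[[[0, 0, 0, 0], [0, 0, 0, 0]]]'

```text
t: 20.95
eef_pos: [0.5875, 0.1411, 0.0771]
ee_rot: [3.141, -0.001, -1.407]
force: [6.1, -6.6, 1.5]
width: 0.0215
gripper_force: 14.0
```

Axial force is about 7 to 8 N against a 4 N drag, so the tube presses the stop with roughly 3 to 4 N. Releasing.

Call:
jog_arm --deltas '[[[0, 0, 0, 0], [0, 0, 0, 0], [0, 0, 0, 0], [0, 0, 0, 0]]]' --grip 48

```text
t: 21.45
eef_pos: [0.587, 0.142, 0.0767]
ee_rot: [3.141, -0.0, -1.407]
force: [0.5, -0.2, -0.2]
width: 0.0478
gripper_force: 0.0
```

```bash
python3 - <<'E'
from h import *
a=np.load('pics/w6.npy').astype(int).sum(2)
b=save('wrist','w7')['img'].astype(int).sum(2)
for i in(a,b): print(i[190:245:1,316:326].mean(1).astype(int).tolist())
E
```

```text
[219, 306, 313, 314, 314, 322, 391, 495, 442, 191, 97, 95, 97, 108, 124, 116, 110, 108, 112, 110, 108, 107, 112, 108, 109, 110, 108, 107, 109, 107, 106, 108, 109, 108, 105, 107, 105, 106, 105, 106, 108, 106, 106, 104, 107, 106, 107, 108, 104, 105, 124, 218, 342, 396, 402]
[314, 314, 320, 380, 515, 533, 230, 94, 96, 104, 141, 180, 178, 182, 180, 155, 119, 112, 112, 110, 113, 109, 110, 109, 110, 109, 106, 106, 110, 107, 109, 109, 108, 108, 105, 108, 106, 105, 105, 109, 107, 105, 107, 109, 107, 107, 106, 116, 185, 311, 394, 403, 404, 406, 407]
```

With the fingers open the force dropped to zero, so the contact was through the tube and not the gripper. The tube shifted by about 1 mm or less. Retreating straight up.

Call:
jog_arm --deltas '[[[0, 0, -0.15, 0], [0, 0, -0.5, 0], [0, 0, -1.1, 0], [0, 0, -1.8, 0], [0.3, 0, -2.4, 0], [1.0, 0, -2.6, 0], [1.8, 0, -2.6, 0], [1.8, 0, -2.6, 0]]]'

```text
t: 22.5
eef_pos: [0.6051, 0.0328, 0.2339]
ee_rot: [-3.141, 0.0, -1.41]
force: [-0.4, 0.5, -0.7]
width: 0.048
gripper_force: 0.0
```

```bash
python3 - <<'E'
from h import *
s=arm.get_state(); print(s['t'],s['eef_pos'],s['force'])
save('scene','s8'); save('top','t8')
c=cv2.resize(cv2.imread('pics/s8.png')[130:250,320:480],(400,300),interpolation=cv2.INTER_CUBIC)
d=cv2.resize(cv2.imread('pics/t8.png')[100:310,200:480],(400,300))
cv2.imwrite('pics/v8.png',np.hstack([c,d]))
E
```

```text
22.5 [0.60509692 0.03277717 0.23388716] [-0.41851655  0.49445437 -0.69242847]
```

View pics/v8.png

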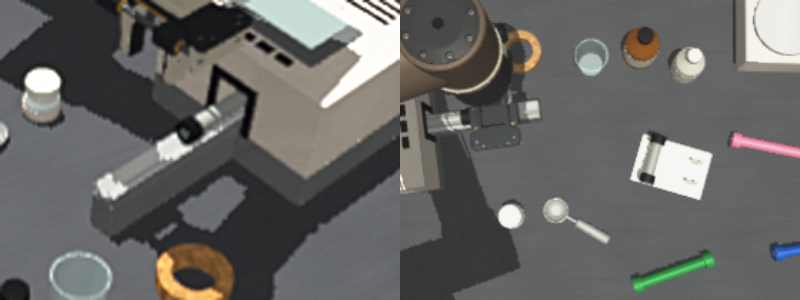

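The left panel shows the tube lying in the trough and through the port, with its outer cap at (190,130), so about 80 to 85 mm stands out. That agrees with the stop depth. In the right panel the short tube and the bystanders are where they were, and the gripper is clear.

```bash
python3 -c "
from h import *
print(arm.job_done())"
```

```text
the job is handed in; nothing more can be done
None
```

The longer tube lies in the trough against the sprung stop, last pressed with about 3–4 N; it is released, the arm is clear, nothing else was moved, and the job was handed in at about 22.6 s.

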